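# Press a flask into the sprung ring of a touch mixer

## Robot

A 6-joint arm with a two-finger parallel gripper is mounted at the origin on a cart in front of the work surface, level with it; the furniture and walls round the work are solid. World frame = base frame: x ahead of the robot, y to its left, z up, the work surface at z = 0. Lengths are in mm, angles in rad, forces in N, time in s.
With the tool pointing down it reaches from about 375 to 925 mm from the base axis. Payload 5.7 kg.
Tool frame: the origin (TCP) lies on the centre line of the jaws, within the pads' length; the fingertips stand 11 mm ahead of it and the grasp point (between the pads) lies 8 mm behind it; z points along the fingers, y is the line along which they close (so a half turn about z gives the same grasp; the last joint's range is limited). The gripper opens to 85 mm and grips with 20 to 120 N. Pads are 22 mm wide; open, the fingers measure 114 mm over their backs; the gripper's body (76 mm by 85 mm) begins 54 mm behind the grasp point. The pads swing forward as they close: fully open they stand 13 mm farther back than shut.
Start: joints at [1.234, 0.359, 1.51, -0, 1.272, -0.115], TCP at [131.987, 585.273, 242.267] pointing down, gripper open.
Joint ranges: [-2.97, 2.97], [-1.01, 2.36], [0.21, 2.38], [-0.96, 4.11], [0.2, 2.71], [-2.98, 2.98]. Speed limits (rad/s): [2.39, 2.39, 3.14, 3.14, 3.14, 3.14].

## Interface

Orientations are given as a unit quaternion [w, x, y, z].
In Python, from station import * gives the robot as it stands.
- The arm moves only by the shell command python3 -m pendant 'ROWS' [FORCE]. ROWS is JSON, a list of rows, each a list of 5 numbers: the shift along the world's x, y, z in units of 60 mm (1.0 is 60 mm), then the turn about the world's z in units of 5 degrees (1.0 is 5 degrees), then the finger opening in mm, from 0 to 85.4. A call has 1 to 12 rows; each row is the pose to reach, as a shift and turn from the pose commanded when the call began; what a row does not reach only later rows make up. A row lasts 1/8 s, in which the tool goes at most 62.5 mm and 10.7 degrees, less where a joint would pass 70% of its speed; a pose out of reach is approached as far as the arm can. A call with a gripper value outside its range is refused whole. The fingers move at their own pace and stop on an object; FORCE is the grip in N (left out, the last holds). Time passes only in rows, so rows that repeat a pose let the fingers close. It gives the time, the measured TCP pose, the force, the opening and the grip force at its end, in the units of the state.
- state(): the state, without advancing time (a new reading comes with each control period).
- capture(name): name is "side" or "top" or "wrist"; returns the picture (480x640x3 uint8, red, green, blue); there is no depth.
- camera_model(name): a dict with "fx", "fy", "cx", "cy" (pixels), "position" and "rotation" of the camera in the world. Camera axes: x right, y down, z forward; pixel columns grow to the right and rows downward; lengths in mm; the calibration is good to about 2 mm. A picture is of the moment at which its call begins: read the wrist's pose just before it. camera_model takes no time and is no camera call; for the wrist camera it gives the pose at the moment of the call.
- sign_off(): hands the job in; it is judged then, once.
The state is a dict: "clock": time; "joint_pos": joint angles; "qvel": joint speeds; "tau": joint torques, N m; "tool_pos": TCP position; "eef_rot": TCP orientation; "force": force on the tool from outside, world axes, zero at the start; "torque": the same for the moment, N m; "grip_width": finger opening in mm; "finger_force": force on a finger pad.
Only numpy, scipy, OpenCV 4.12 (cv2) and the standard library are available. Lean on these libraries where they do the work, as an engineer would, in place of code of your own. Each camera call takes 0.05 s, during which the arm holds its last target. There are 200 camera calls.

## Task

Get the small bench mixer going on the round flask: first lower the mixer's hinged splash lid until it is fully closed on the base, then pick up the stoppered round flask, set it upright through the round opening of the lid into the sprung ring, and press it straight down so that the ring sinks most of its way. The mixer runs only while it is pressed, so finish still gripping the flask and holding the ring down (do not let go), and leave the other things on the bench where they are.

Things in the scene. Friction and masses are not known exactly. Their poses are not given: they have to be found in the camera images.
- mixer: bench mixer: white box 140x140 mm, 60 high, fixed to the worktop, with a round well (76 mm across) in its top for the sprung ring. Origin at the centre of its underside on the worktop; x points to its back (the hinge side), y to its left, z up. It may stand left or right of the middle and be turned by up to 0.3 rad.
- lid (a joint): hinge of the mixer's grey splash lid, rad: 0 = closed (lid lies flat on the base), grows as it opens, 1.57 = upright; it starts open at 1.2 to 1.75. The hinge is stiff: the lid stays where it is left, and about 2 to 4 N at its front edge moves it.
- lid_hinge (a point): point on the hinge axis of the lid, in the middle of the back edge of the mixer, 62 mm above the worktop and 70 mm behind the mixer's centre; the axis runs along the mixer's y. The lid is a plate 140x140 mm, 8 mm thick, with a round opening 84 mm across in its centre; its underside lies in the plane of the hinge axis; its top is 70 mm above the worktop when closed.
- lid_front (a point): middle of the lid's front (free) edge on its outer face (which looks up when closed and backwards when upright), 140 mm from the hinge; z is the outward normal of that face. The frame between this edge and the opening is 28 mm wide. A tab 40 mm wide and 6 mm thick sticks out 14 mm beyond the edge.
- cradle (a joint): travel of the sprung black ring, m: 0 = up, 0.014 = down on its stop. It moves straight down against a spring: it begins to move at about 3 N and takes about 9 N at the stop; the flask's weight alone does not move it.
- ring_top (a point): centre of the upper rim of the sprung ring (70 mm outside, 52 mm inside diameter), in the middle of the mixer; 68 mm above the worktop when up; moves with the ring.
- flask_centre (a point): point on the flask's axis half-way up, 53.5 mm above its flat base; z is the flask's axis, up. The loose flask is a flat-bottomed round glass flask with a black stopper, 107 mm high in all. Grip the neck about 26 mm above this point. Seated in the ring, this point is about 47 mm above the ring's upper rim.
- flask: the same flask, origin at the centre of its flat base (40 mm across); about 80 to 140 g. Bulb 64 mm across, widest 25 mm above the base; the neck, 24 mm across, runs from 56 to 95 mm above the base; above it a rim 29 mm across and the stopper, to 107 mm. Seated in the ring, its base lies about 6 mm below the ring's upper rim.
- film_box: bystander, leave it where it is: white carton, 55x115x55 mm; origin at the centre of its underside.
- label_tape: bystander, leave it where it is: roll of tape lying flat, 80 mm across, 19 high; origin at the centre of its underside.
- petri_c: bystander, leave it where it is: small lidded petri dish, 60 mm across, 16 high; origin at the centre of its underside.
- beaker_50: bystander, leave it where it is: small glass beaker, 52 mm across the rim, 60 high; origin at the centre of its underside.
- bottle_amber: bystander, leave it where it is: brown screw-cap bottle, 50 mm across, 108 high; origin at the centre of its underside.
- bottle_pink: bystander, leave it where it is: small screw-cap bottle, 46 mm across, 90 high; origin at the centre of its underside.
Not all that is in view belongs to the job. What is shaped like the flask but red or yellow is not meant.

How it is judged (in metres and radians):
On the way, in this order (a step that is already met when the one before it is completed fails the run):
1. the splash lid is closed, with the ring still up (value of joint lid below 0.06 rad and value of joint cradle below 0.004 m), for 0.2 s.
2. the gripped flask sits in the ring and presses it down (value of joint lid below 0.06 rad and value of joint cradle above 0.009 m and horizontal distance between flask_centre and ring_top below 0.008 m and z of flask_centre in the frame of ring_top below 0.054 m and angle between flask_centre's own z axis and vertical below 0.2 rad and contact force between the fingers and flask above 1 N), for 0.3 s.
At the end, for the whole second after the job is handed in: The lid is closed (within 0.06 rad), the flask stands upright (within 0.2 rad) in the ring (axes within 8 mm, seated within 7 mm), the ring is down by more than 9 of its 14 mm, and the gripper still holds the flask (more than 1 N), all at rest (all of step 2 and linear speed of flask below 0.03 m/s); the arm keeps its last pose, push and grip.
It fails at once if a bystander is shifted by more than 30 mm or knocked over (distance of any of film_box, label_tape, petri_c, beaker_50, bottle_amber, bottle_pink from where it was at the start of the episode above 0.03 m or angle between any of film_box, label_tape, petri_c, beaker_50, bottle_amber, bottle_pink's own z axis and vertical above 0.5 rad).
It fails at once if the flask is tipped over (angle between flask_centre's own z axis and vertical above 0.8 rad).
It also fails if it takes over 64 s, if anything falls off the work surface, if the arm or the gripper's body presses on something with over 40 N, if the wrist force passes 120 N, or if a joint passes its speed limit or range.

## Working session

There is one attempt and no reset: what is moved stays moved. The work goes in short steps, Python scripts to look and compute and a shell command to move; the robot and the scene stay as the last step left them, time stands still between calls to the robot, and variables do not carry over. Pictures are saved under pics/ and viewed, at most 10 in all, crops included, and the job is handed in when it is done.

```bash
ls; mkdir -p pics
python3 - <<'E'
from station import *
import cv2
for n in("side","top"):
    cv2.imwrite(f"pics/{n}0.png",capture(n)[:,:,::-1])
    m=camera_model(n);print(n,m)
s=state();print(s['clock'],s['tool_pos'],s['eef_rot'],s['force'])
E
```

```text
pics
side {'fx': 462.96354140632087, 'fy': 462.96354140632087, 'cx': 316.97316676165934, 'cy': 235.35359976967172, 'position': array([ 591.80976125, -826.58209377,  470.19930414]), 'rotation': array([-0.52879345,  0.848688  ,  0.00779888, -0.00673376])}
top {'fx': 436.53590924114974, 'fy': 436.53590924114974, 'cx': 322.2493763414971, 'cy': 247.01311742728788, 'position': array([ 377.89031743,  -28.57363905, 1103.14744516]), 'rotation': array([-0.07514699,  0.74035894, -0.66435645,  0.0696569 ])}
0.1 [131.77456734 584.73892871 241.51363754] [-2.02543997e-04  1.10664280e-01  9.93857476e-01 -8.32558537e-04] [0.30975573 0.35906355 0.13145202]
```

View pics/top0.png

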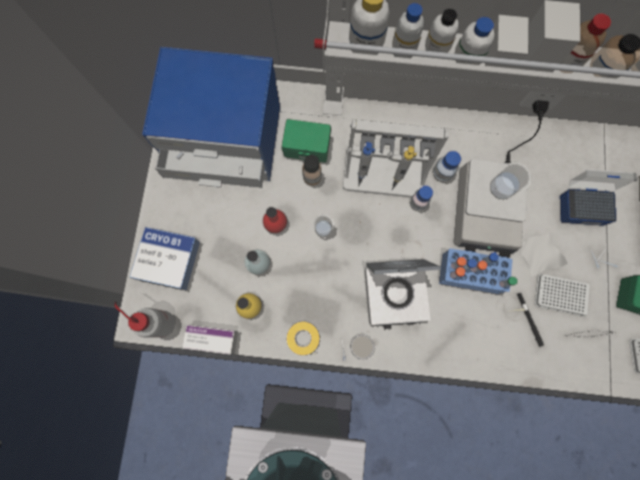

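View pics/side0.png

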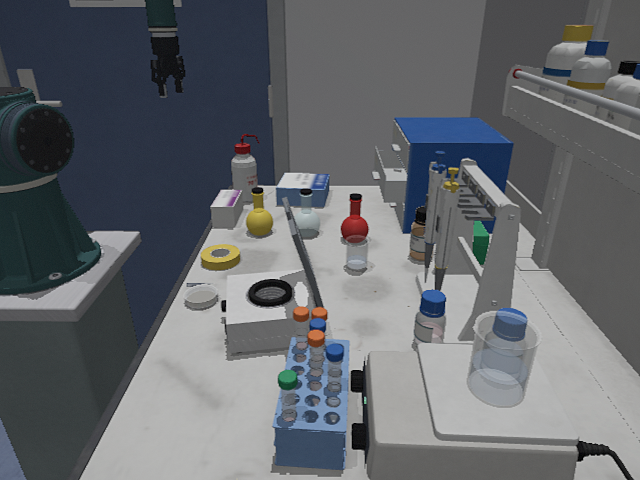

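Candidates for the flask (top view): the clear grey one at (258,262), the red one at (275,220) and the yellow one at (249,306). The clear beaker at (323,228) could also be confused with it. I choose the clear grey one, which is at (307,222) in the side view. The mixer is at (398,300) in the top view, with its lid leaning up at (402,268).

```bash
cat > h.py <<'E'
import numpy as np,cv2
from scipy.spatial.transform import Rotation as R
from station import *
def rot(q): return R.from_quat(np.r_[q[1:],q[0]])
def ray(m,u,v):
    d=np.array([(u-m['cx'])/m['fx'],(v-m['cy'])/m['fy'],1.]); d=rot(m['rotation']).apply(d)
    return np.array(m['position']),d/np.linalg.norm(d)
def plane(m,u,v,z):
    p,d=ray(m,u,v); return p+d*(z-p[2])/d[2]
def tri(m1,a,m2,b):
    p,d=ray(m1,*a);q,e=ray(m2,*b)
    s,t=np.linalg.lstsq(np.c_[d,-e],q-p,rcond=None)[0]
    return (p+s*d+q+t*e)/2,np.linalg.norm(p+s*d-q-t*e)
def proj(m,X):
    c=rot(m['rotation']).inv().apply(np.array(X,float)-m['position'])
    return c[:2]/c[2]*m['fx']+[m['cx'],m['cy']]
E
python3 - <<'E'
from h import *
t=cv2.imread('pics/top0.png');s=cv2.imread('pics/side0.png')
f=lambda i,x,y,w,h:cv2.resize(i[y:y+h,x:x+w],(400,300),interpolation=cv2.INTER_CUBIC)
o=np.vstack([np.hstack([f(t,350,245,100,75+0),f(t,220,195,120,90)]),np.hstack([f(s,200,190,160,120),f(s,270,180,80,60)])])
# row crop top mixer: 4x from (350,245+0)
cv2.imwrite('pics/c1.png',o)
mt,ms=camera_model('top'),camera_model('side')
g=cv2.cvtColor(t,cv2.COLOR_BGR2GRAY)
sub=(g[274:312,380:416]<60).astype(np.uint8)
c=max(cv2.findContours(sub,0,2)[0],key=cv2.contourArea)
e=cv2.fitEllipse(c);print('ring ell',e);u,v=e[0][0]+380,e[0][1]+274
print(plane(mt,u,v,68))
E
```

```text
ring ell ((17.383441925048828, 16.54110336303711), (21.857444763183594, 24.54135513305664), 95.1029281616211)
[ 506.8823431  -197.47466901   68.        ]
```

View pics/c1.png

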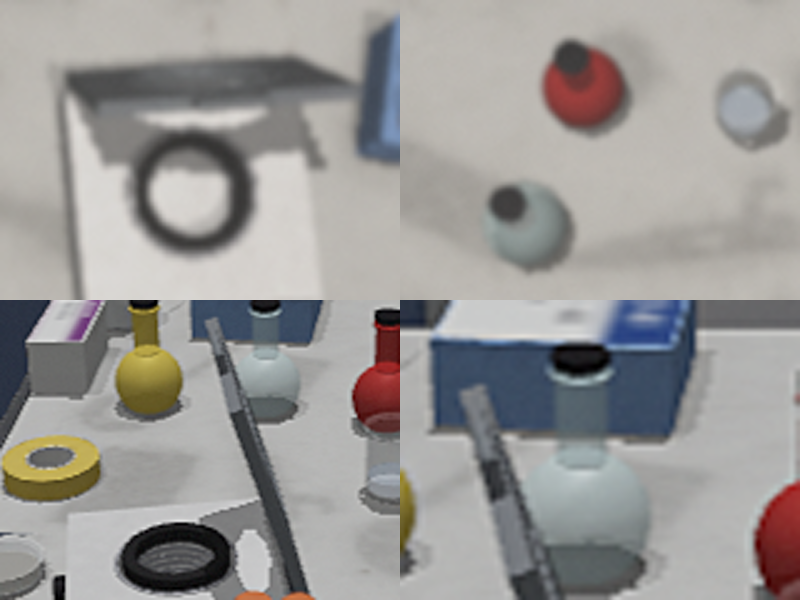

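The crop shows the clear flask with its black stopper at top (252.4,255.9) and side (306,191), with the bulb at top (259,263). The lid's hinge edge runs (366,263)–(424,260) and its front edge (374,270)–(439,267). It leans forward of upright.

Run:
```python
from h import *
from scipy.optimize import least_squares
mt,ms=camera_model('top'),camera_model('side')
print('stop',plane(mt,252.4,255.9,105),tri(mt,(252.4,255.9),ms,(306,191)),'bulb',plane(mt,259,262.8,25))
a,b=plane(mt,366.25,263,66),plane(mt,423.75,260,66);print('hinge',a,b,'yaw',np.arctan2(*( (a-b)[:2]*[-1,1])))
c,d=plane(mt,374,270,200),plane(mt,439,267,200);print('front',c,d,np.linalg.norm(c-d),np.arctan2(*((c-d)[:2]*[-1,1])))
ring=np.array([506.9,-197.5,68])
def pts(p):
    w,th=p;X=np.array([np.cos(w),np.sin(w),0]);Y=np.array([-np.sin(w),np.cos(w),0]);Z=np.array([0,0,1.])
    h=ring*[1,1,0]+70*X+62*Z;n=np.sin(th)*X+np.cos(th)*Z;f=-np.cos(th)*X+np.sin(th)*Z
    H=h+8*n;F=H+140*f
    return h,H,F,Y
def res(p):
    h,H,F,Y=pts(p)
    return np.r_[proj(mt,H+70*Y)-[366.25,263],proj(mt,H-70*Y)-[423.75,260],proj(mt,F+70*Y)-[374,270],proj(mt,F-70*Y)-[439,267]]
r=least_squares(res,[-.2,1.4]);print(r.x,r.fun.round(1),pts(r.x))
```

```text
stop [546.29932882 149.64936934 105.        ] (array([546.48383088, 150.21381169, 101.50350802]), np.float64(0.8051314466191506)) bulb [544.1822493  145.06317941  25.        ]
hinge [ 565.29761499 -118.36298767   66.        ] [ 587.6224218  -255.74802066   66.        ] yaw 0.16109005329691092
front [ 528.05138052 -124.17217812  200.        ] [ 549.10425543 -259.08540975  200.        ] 136.5459761801884 0.15479907923239491
[0.15371495 1.2434562 ] [-0.6 -3.  -0.4 -2.6 -0.5  0.   0.9  0. ] (array([ 576.07463702, -186.78227671,   62.        ]), array([ 583.56052578, -185.6224342 ,   64.57220428]), array([ 539.07770149, -192.51447762,  197.13833147]), array([-0.15311033,  0.9882091 ,  0.        ]))
```

```bash
python3 -m pendant '[[0,0,1.2,0,0],[4,-6.4,1.2,2,0],[4,-6.4,1.2,4.3,0],[4,-6.4,1.2,4.3,0],[4,-6.4,1.2,4.3,0],[4,-6.4,1.2,4.3,0],[4,-6.4,1.2,4.3,0],[4,-6.4,1.2,4.3,0],[4,-6.4,1.2,4.3,0],[4,-6.4,1.2,4.3,0]]'
```

```text
clock: 1.35
tool_pos: [372.4, 200.1, 314.0]
eef_rot: [-0.0, -0.075, 0.997, -0.0]
force: [-0.1, -0.1, 0.3]
grip_width: -0.1
finger_force: 0.0
```

```bash
python3 -m pendant '[[4,-6.35,0,0,0],[4,-6.35,0,0,0],[4,-6.35,0,0,0],[4,-6.35,0,0,0],[4,-6.35,0,0,0],[4,-6.35,0,0,0],[4,-6.35,0,0,0],[4,-6.35,0,0,0],[4,-6.35,0,0,0],[4,-6.35,0,0,0],[4,-6.35,0,0,0]]'
python3 - <<'E'
from h import *
mt,ms=camera_model('top'),camera_model('side')
t,s=capture('top'),capture('side')
o=np.hstack([cv2.resize(i,(400,300),interpolation=cv2.INTER_CUBIC) for i in (t[215:335,340:500],s[150:330,200:440])])
cv2.imwrite('pics/c2.png',o[:,:,::-1])
h=np.array([576.,-187,62]);X=np.array([.988,.154,0])
p0=np.array(state()['tool_pos']);print(p0)
for th in (1.24,1.1,.9,.7,.5,.3,.15,0):
    x=19*np.sin(th)-126*np.cos(th);z=8*np.cos(th)+126*np.sin(th)+11
    T=h+x*X+[0,0,z];print(th,T.round(),((T-p0)/60).round(2))
E
```

```text
clock: 2.72
tool_pos: [611.4, -177.9, 314.6]
eef_rot: [-0.0, -0.078, 0.997, 0.0]
force: [0.0, 0.8, -0.6]
grip_width: -0.1
finger_force: 0.0
[ 611.64601172 -178.48041343  314.71069959]
1.24 [ 553. -191.  195.] [-0.97 -0.2  -2.  ]
1.1 [ 536. -193.  189.] [-1.26 -0.25 -2.1 ]
0.9 [ 513. -197.  177.] [-1.64 -0.3  -2.3 ]
0.7 [ 493. -200.  160.] [-1.98 -0.36 -2.57]
0.5 [ 476. -203.  140.] [-2.26 -0.4  -2.9 ]
0.3 [ 463. -205.  118.] [-2.48 -0.44 -3.28]
0.15 [ 456. -206.  100.] [-2.6  -0.45 -3.58]
0 [ 452. -206.   81.] [-2.67 -0.47 -3.9 ]
```

View pics/c2.png

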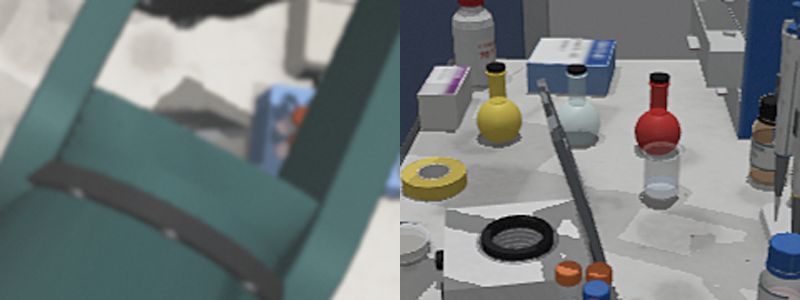

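The arm hides the mixer in the top view. The side view (right crop, (545,80)–(600,270)) shows the lid untouched and leaning forward. The way down behind it is clear.

```bash
python3 -m pendant '[[0,0,-1,0,0],[0,0,-2,0,0],[0,0,-2,0,0],[-0.4,-0.06,-2,0,0],[-0.7,-0.12,-2,0,0],[-0.97,-0.18,-2,0,0],[-1.26,-0.22,-2.1,0,0],[-1.45,-0.25,-2.2,0,0],[-1.64,-0.28,-2.3,0,0],[-1.81,-0.31,-2.43,0,0],[-1.98,-0.34,-2.57,0,0],[-1.98,-0.34,-2.57,0,0]]'
python3 - <<'E'
from h import *
s=capture('side')
cv2.imwrite('pics/c3.png',cv2.resize(s[130:330,180:460],(700,500),interpolation=cv2.INTER_CUBIC)[:,:,::-1])
E
```

```text
clock: 4.32
tool_pos: [491.6, -199.6, 158.9]
eef_rot: [-0.001, -0.076, 0.997, 0.001]
force: [0.3, 1.1, 0.1]
grip_width: -0.0
finger_force: 0.0
```

View pics/c3.png

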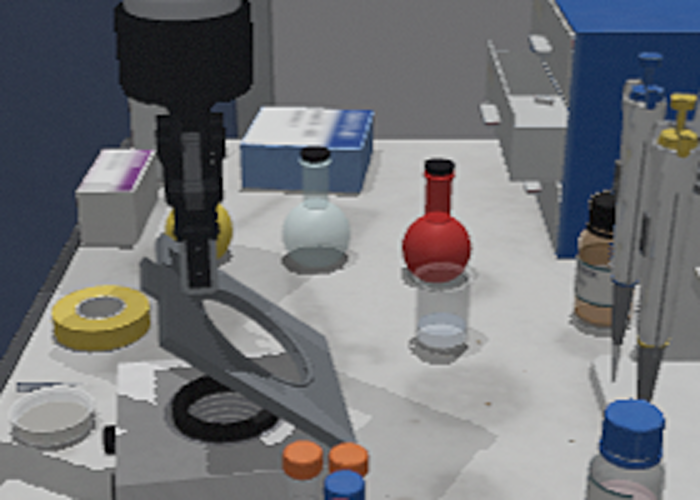

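The lid follows the fingertips, at about 0.7 rad, with the tips on the front bar at (200,285).

```bash
python3 -m pendant '[[-0.15,-0.03,-0.16,0,0],[-0.28,-0.06,-0.33,0,0],[-0.4,-0.08,-0.52,0,0],[-0.5,-0.09,-0.71,0,0],[-0.57,-0.1,-0.86,0,0],[-0.62,-0.11,-1.01,0,0],[-0.66,-0.11,-1.17,0,0],[-0.68,-0.11,-1.3,0,0],[-0.68,-0.11,-1.34,0,0],[-0.68,-0.11,-1.34,0,0]]'
```

```text
clock: 5.62
tool_pos: [452.3, -206.8, 80.8]
eef_rot: [-0.0, -0.077, 0.997, -0.0]
force: [-3.9, 0.6, 16.6]
grip_width: 0.2
finger_force: 8.4
```

```bash
python3 -m pendant '[[0,0,0,0,0],[0,0,1,0,0],[0,0,2.4,0,40],[0.5,1,2.4,0,85],[1.56,5.9,2.4,0,85],[1.56,5.9,2.4,0,85],[1.56,5.9,2.4,0,85],[1.56,5.9,2.4,0,85],[1.56,5.9,2.4,0,85],[1.56,5.9,2.4,0,85],[1.56,5.9,2.4,0,85],[1.56,5.9,2.4,0,85]]'
python3 - <<'E'
from h import *
m=camera_model('wrist')
w=capture('wrist');t=capture('top');s=capture('side');print(state()['tool_pos'])
cv2.imwrite('pics/w4.png',w[:,:,::-1]);cv2.imwrite('pics/t4.png',t[:,:,::-1]);cv2.imwrite('pics/s4.png',s[:,:,::-1])
o=np.vstack([np.hstack([cv2.resize(w,(400,300)),cv2.resize(t[200:350,330:530],(400,300))]),np.hstack([cv2.resize(s[100:340,180:500],(400,300)),cv2.resize(s[240:345,200:340],(400,300))])])
cv2.imwrite('pics/c4.png',o[:,:,::-1])
for X in([545.5,148.5,105],[545.5,148.5,25]):print(proj(m,X))
E
```

```text
clock: 7.12
tool_pos: [545.6, 145.9, 223.4]
eef_rot: [-0.0, -0.076, 0.997, -0.0]
force: [0.3, 0.4, -0.0]
grip_width: 85.0
finger_force: 0.0
[545.89694418 146.01154831 223.69790876]
[320.61546139 242.94042103]
[319.91053098 222.64028822]
```

View pics/c4.png

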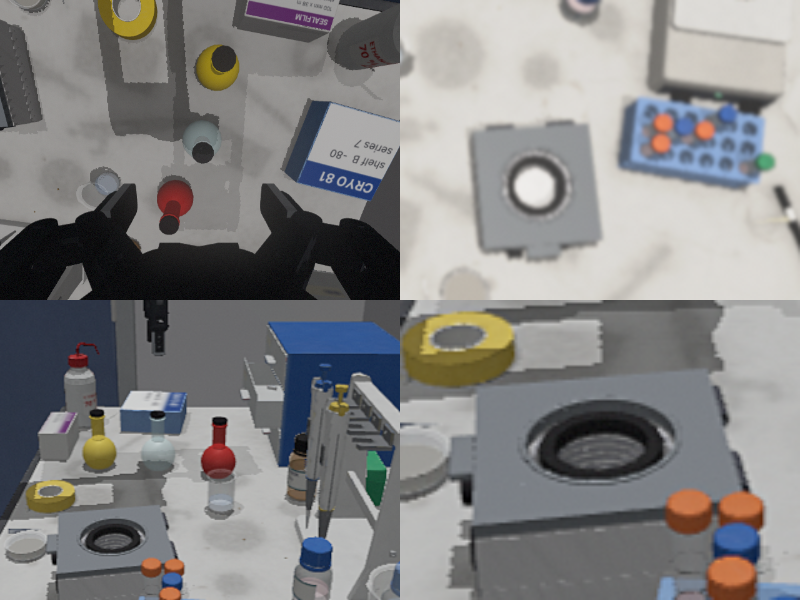

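The lid lies closed in both views, with ring and opening concentric. In the wrist view the clear flask's stopper is at (323,245), against a predicted (321,243), so the position is good.

Run:
```python
from h import *
m=camera_model('wrist');w=cv2.imread('pics/w4.png')
hs=cv2.cvtColor(w,cv2.COLOR_BGR2GRAY)
sub=(hs[225:265,300:345]<60).astype(np.uint8)
c=max(cv2.findContours(sub,0,2)[0],key=cv2.contourArea);(x,y),r=cv2.minEnclosingCircle(c)
print(x+300,y+225,r,plane(m,x+300,y+225,105),state()['tool_pos'])
# ring in lid, top view
m=camera_model('top');g=cv2.cvtColor(cv2.imread('pics/t4.png'),cv2.COLOR_BGR2GRAY)
sub=(g[272:312,378:418]<60).astype(np.uint8)
c=max(cv2.findContours(sub,0,2)[0],key=cv2.contourArea);e=cv2.fitEllipse(c);print(e,plane(m,e[0][0]+378,e[0][1]+272,68))
```

```text
324.22058868408203 244.0 17.249696731567383 [546.38757227 151.59289968 105.        ] [545.89694418 146.01154831 223.69790876]Traceback (most recent call last):
  File "<stdin>", line 10, in <module>
ValueError: max() iterable argument is empty
```

```bash
python3 -m pendant '[[0,0.06,-0.6,0,85],[0,0.06,-1.3,0,85],[0,0.06,-1.9,0,85],[0,0.06,-2.3,0,85],[0,0.06,-2.5,0,85],[0,0.06,-2.5,0,85],[0,0.06,-2.5,0,15],[0,0.06,-2.5,0,15],[0,0.06,-2.5,0,15],[0,0.06,-2.5,0,15],[0,0.06,-2.5,0,15],[0,0.06,-2.5,0,15]]' 40
python3 - <<'E'
from h import *
m=camera_model('top');g=cv2.cvtColor(cv2.imread('pics/t4.png'),cv2.COLOR_BGR2GRAY)
print(g[292,385:412])
sub=(g[272:312,378:418]<85).astype(np.uint8)
c=max(cv2.findContours(sub,0,2)[0],key=cv2.contourArea);e=cv2.fitEllipse(c);print(e,plane(m,e[0][0]+378,e[0][1]+272,68))
# lid outline (grey, top at z=70)
E
```

```text
clock: 8.78
tool_pos: [546.6, 151.1, 74.5]
eef_rot: [0.001, -0.077, 0.997, 0.0]
force: [-0.4, 0.4, 5.5]
grip_width: 26.9
finger_force: 38.8
[ 72 107 180 229 237 237 237 237 237 237 236 236 235 234 234 234 234 235
 235 235 228 197 138  89  69  66  74]
((19.707645416259766, 20.48362922668457), (26.647645950317383, 27.80208969116211), 148.82237243652344) [ 502.3637552  -198.57468391   68.        ]
```

```bash
python3 -m pendant '[[0,0,0.3,0,15],[0,0,1,0,15],[0,0,1.7,0,15],[0,0,1.7,0,15],[0,0,1.7,0,15]]'
python3 - <<'E'
from h import *
m=camera_model('top');t=cv2.imread('pics/t4.png')
g=cv2.cvtColor(t,cv2.COLOR_BGR2GRAY)[245:345,350:450]
mk=((g>70)&(g<150)).astype(np.uint8); mk=cv2.morphologyEx(mk,cv2.MORPH_OPEN,np.ones((5,5)))
c=max(cv2.findContours(mk,0,2)[0],key=cv2.contourArea);r=cv2.minAreaRect(c);b=cv2.boxPoints(r)+[350,245]
P=np.array([plane(m,*q,70) for q in b]);print(r,P.round(),P.mean(0))
s=capture('side')
w=capture('wrist')
cv2.imwrite('pics/c5.png',np.hstack([cv2.resize(s[100:340,180:500],(400,300)),cv2.resize(w,(400,300))])[:,:,::-1])
# bright disc in ring
mk=(g>180).astype(np.uint8)
n,l,st,ce=cv2.connectedComponentsWithStats(mk)
for i in range(1,n):
    if 50<st[i,4]<700:print(st[i],plane(m,*(ce[i]+[350,245]),50))
E
```

```text
clock: 9.4
tool_pos: [545.3, 150.8, 175.1]
eef_rot: [-0.001, -0.077, 0.997, -0.0]
force: [-0.7, 0.6, -0.4]
grip_width: 26.6
finger_force: 39.4
((94.0, 23.5), (33.0, 10.0), 90.0) [[ 610. -290.   70.]
 [ 613. -314.   70.]
 [ 533. -318.   70.]
 [ 530. -295.   70.]] [ 571.72077065 -304.36022296   70.        ]
[ 38  39  19  19 292] [ 502.73108852 -200.1899651    50.        ]
```

View pics/c5.png

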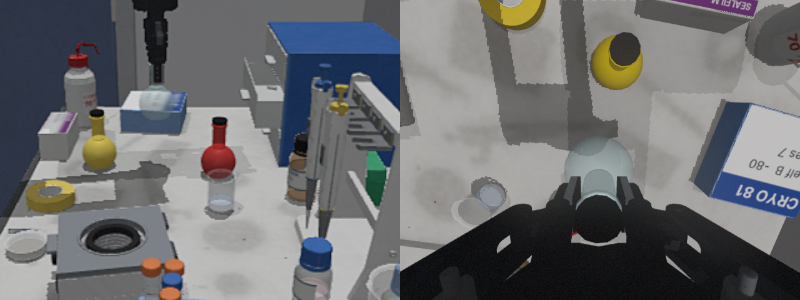

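```bash
python3 - <<'E'
from h import *
m=camera_model('top');ms=camera_model('side')
P=np.array([plane(m,*q,70)for q in [(366,264),(425,260),(431,320),(370,327.5)]]);print(P.round(),P.mean(0))
s=cv2.cvtColor(cv2.imread('pics/s4.png'),cv2.COLOR_BGR2GRAY)
mk=(s[275:312,235:305]<60).astype(np.uint8);c=max(cv2.findContours(mk,0,2)[0],key=cv2.contourArea)
e=cv2.fitEllipse(c);print(e,plane(ms,e[0][0]+235,e[0][1]+275,66),plane(ms,270,292.5,68))
E
python3 -m pendant '[[0,0,0.5,0,15],[-0.72,-5.83,0.5,0,15],[-0.72,-5.83,0.5,0,15],[-0.72,-5.83,0.5,0,15],[-0.72,-5.83,0.5,0,15],[-0.72,-5.83,0.5,0,15],[-0.72,-5.83,0.5,0,15],[-0.72,-5.83,0.5,0,15],[-0.72,-5.83,0.5,0,15],[-0.72,-5.83,0.5,0,15]]'
```

```text
[[ 562. -118.   70.]
 [ 587. -258.   70.]
 [ 446. -280.   70.]
 [ 414. -140.   70.]] [ 502.33772243 -198.95051731   70.        ]
((33.49855422973633, 14.674470901489258), (25.152021408081055, 45.094364166259766), 89.95858001708984) [ 500.22040089 -201.66175031   66.        ] [ 503.97462781 -212.86101365   68.        ]
clock: 10.75
tool_pos: [502.5, -197.5, 205.1]
eef_rot: [-0.001, -0.077, 0.997, 0.001]
force: [0.3, -0.4, -0.4]
grip_width: 26.7
finger_force: 39.6
```

```bash
python3 -m pendant '[[0,-0.03,-0.3,0,15],[0,-0.03,-0.6,0,15],[0,-0.03,-0.8,0,15],[0,-0.03,-0.9,0,15],[0,-0.03,-0.9,0,15]]'
python3 - <<'E'
from h import *
s=capture('side');w=capture('wrist')
cv2.imwrite('pics/c6.png',np.hstack([cv2.resize(s[210:345,190:370],(400,300),interpolation=cv2.INTER_CUBIC),cv2.resize(w,(400,300))])[:,:,::-1])
E
```

```text
clock: 11.38
tool_pos: [502.8, -200.4, 151.5]
eef_rot: [-0.0, -0.077, 0.997, 0.0]
force: [-0.3, -0.0, 0.9]
grip_width: 26.1
finger_force: 39.6
```

View pics/c6.png

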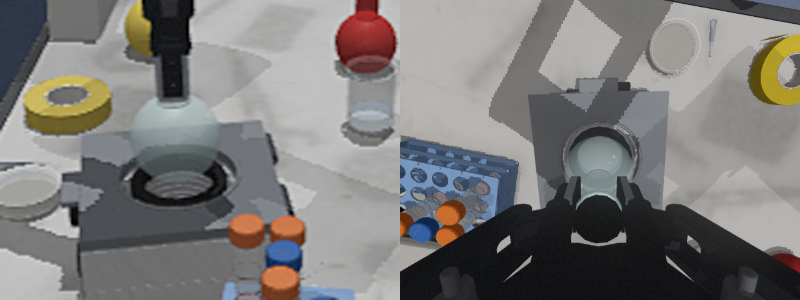

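The flask hangs over the opening. Side view: bulb axis at column 176, opening centre at 179. In the wrist view both are at column 600. It is centred to about 2 mm, so I add a small shift in x.

```bash
python3 -m pendant '[[0.02,0,-0.1,0,15],[0.02,0,-0.2,0,15],[0.02,0,-0.25,0,15],[0.02,0,-0.3,0,15],[0.02,0,-0.3,0,15]]'
```

```text
clock: 12.1
tool_pos: [504.0, -200.6, 133.7]
eef_rot: [-0.0, -0.077, 0.997, 0.0]
force: [-0.6, 0.9, 3.1]
grip_width: 26.8
finger_force: 39.7
```

```bash
python3 -m pendant '[[0,0,-0.04,0,15],[0,0,-0.08,0,15],[0,0,-0.12,0,15],[0,0,-0.16,0,15],[0,0,-0.19,0,15],[0,0,-0.19,0,15],[0,0,-0.19,0,15]]' 50
```

```text
clock: 12.98
tool_pos: [504.2, -200.7, 122.6]
eef_rot: [0.0, -0.077, 0.997, -0.0]
force: [-1.1, 2.4, 8.1]
grip_width: 26.1
finger_force: 48.9
```

```bash
python3 -m pendant '[[0,0.01,-0.01,0,15],[0,0.015,-0.01,0,15],[0,0.015,-0.01,0,15],[0,0.015,-0.01,0,15]]'
python3 - <<'E'
from h import *
s=capture('side');w=capture('wrist')
cv2.imwrite('pics/c7.png',np.hstack([cv2.resize(s[210:345,190:370],(400,300),interpolation=cv2.INTER_CUBIC),cv2.resize(w[100:340,200:520],(400,300))])[:,:,::-1])
print(state()['force'])
E
```

```text
clock: 13.48
tool_pos: [504.4, -200.0, 122.1]
eef_rot: [0.0, -0.077, 0.997, -0.0]
force: [-0.6, 2.2, 7.2]
grip_width: 26.4
finger_force: 48.9
[-0.64725351  1.66990272  7.244687  ]
```

View pics/c7.png

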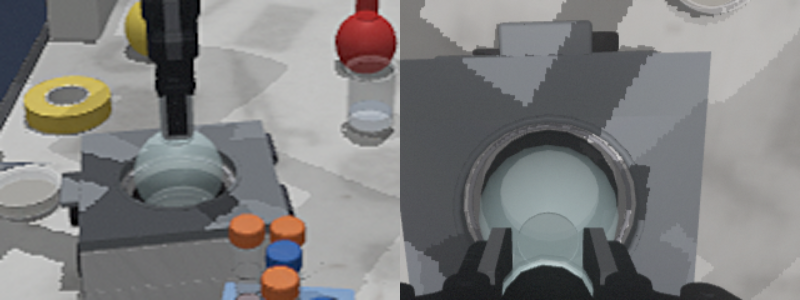

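```bash
python3 -m pendant '[[0,0,-0.02,0,15],[0,0,-0.02,0,15],[0,0,-0.02,0,15],[0,0,-0.02,0,15]]' && python3 -c "
from station import *
print(sign_off())"
```

```text
clock: 14.08
tool_pos: [504.4, -199.9, 121.0]
eef_rot: [0.0, -0.077, 0.997, -0.0]
force: [-1.8, 2.1, 8.3]
grip_width: 26.2
finger_force: 49.0
the job is handed in; nothing more can be done
None
```

The lid is closed and the flask sits upright in the ring, gripped at 49 N and pressed down with about 8 N. By my estimate the ring is about 12 of its 14 mm down. I handed the job in at 14 s without letting go; sign-off returned no verdict.

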